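# Dock a pipette-tip box and close its catch

### The arm

A 7-joint arm with a two-finger parallel gripper is mounted at the origin on a cart in front of the work surface, level with it; the furniture and walls round the work are solid. World frame = base frame: x ahead of the robot, y to its left, z up, the work surface at z = 0. Lengths are in m, angles in rad, forces in N, time in s.
With the tool pointing down it reaches from about 0.35 to 0.9 m from the base axis. Payload 8.1 kg.
Tool frame: the origin (TCP) lies midway between the tips of the shut fingers; the grasp point (between the pads) lies 19 mm behind it (hold_point_z is the distance from the TCP to the grasp point, in m); z points along the fingers, y is the line along which they close (so a half turn about z gives the same grasp; the last joint's range is limited). The gripper opens to 92 mm and grips with 3 to 60 N. Pads are 19 mm wide; open, the fingers measure 130 mm over their backs; the gripper's body (75 mm by 190 mm) begins 47 mm behind the grasp point.
Start: joints at [1.236, 0.434, 0.025, 1.573, -0.012, 1.134, -0.075], TCP at [0.144, -0.608, 0.227] pointing down, gripper open.
Joint ranges: [-2.62, 2.62], [-0.44, 2.09], [-1.27, 1.32], [0.08, 2.57], [-1.32, 4.46], [0.12, 2], [-2.74, 2.74]. Speed limits (rad/s): [2.22, 2.22, 3.01, 3.01, 3.14, 3.14, 3.14].

### API

Orientations are given as a rotation vector (axis times angle).
In Python, from cell import read_state, camera, calibration, hand_in, hold_point_z gives the robot as it stands. The module is installed in compiled form; this text tells all that it offers.
- The arm moves only by the tool drive_tool, never from a script. Its argument "motion" is text: rows parted by semicolons, each of 4 numbers parted by spaces: the shift along the tool's x, y, z in mm, then the turn about the tool's z in degrees. A call has 1 to 12 rows; each row is the pose to reach, as a shift and turn from the pose commanded when the call began, along the tool's axes at that moment; what a row does not reach only later rows make up. A row lasts 1/10 s, in which the tool goes at most 50 mm and 8.59 degrees, less where a joint would pass 70% of its speed; a pose out of reach is approached as far as the arm can. A call with a gripper value outside its range is refused whole. "grip" is the closure in counts, from 0 (fully open) to 255 (shut), set as the call begins (left out, the last holds). The fingers move at their own pace and stop on an object; "squeeze" is the grip in N (left out, the last holds). Time passes only in rows, so rows that repeat a pose let the fingers close. It gives the time, the measured TCP pose, the force, the opening and the grip force at its end, in the units of the state.
- read_state(): the state, without advancing time (a new reading comes with each control period).
- camera(name): name is "side" or "top"; returns (picture, depth): 384x512x3 uint8, red, green, blue; 384x512 float32, m along the optical axis (not along the pixel's ray), 0 where there is no reading.
- calibration(name): a dict with "mtx" (3x3 intrinsics, pixels), "R" (3x3) and "t" (3): a world point X has camera coordinates R X + t. Camera axes: x right, y down, z forward; pixel columns grow to the right and rows downward; lengths in m; the calibration is good to about 2 mm. A picture is of the moment at which its call begins. calibration takes no time and is no camera call.
- hand_in(): hands the job in; it is judged then, once.
The state is a dict: "t": time; "joint_positions": joint angles; "joint_vel": joint speeds; "joint_torque": joint torques, N m; "position": TCP position; "ee_rot": TCP orientation; "ft_force": force on the tool from outside, world axes, zero at the start; "wrist_torque": the same for the moment, N m; "width": opening from 0.0 (shut) to 1.0 (fully open); "finger_force": force on a finger pad.
Only numpy, scipy, OpenCV 4.12 (cv2) and the standard library are available. Lean on these libraries where they do the work, as an engineer would, in place of code of your own. Each camera call takes 0.05 s, during which the arm holds its last target. There are 200 camera calls.

### The job

Get the yellow tip box ready for pipetting: push it along the worktop, without lifting it, into the grey U-shaped dock until it is fully home against the back stop, then push the blue catch fully shut behind it. Leave the bottles and the small carton beside the dock where they stand.

Things in the scene. Friction and masses are not known exactly. Their poses are not given: they have to be found in the camera images.
- tip_box: Loose yellow pipette-tip box, fixed clear lid, 58 mm high, 0.11 to 0.23 kg. Origin under it on the worktop; in its frame the base spans x -58 to +62, y -52 to +52 mm, with upright flat sides. Latch in the middle of the -x face. Goes into the dock +y face first: push on the -y face. Starts 0.25 to 0.31 m short of home, up to 40 mm off the dock's centre line, turned up to 0.35 rad.
- dock: Grey U-shaped dock, fixed, no floor (the box slides on the worktop). Origin on the worktop, exactly where the box's origin lies when home, axes parallel; the box goes in along the dock's +y. Frame: back stop face at y = +52 mm; rails 24 mm high, inner faces at x = -61 and +65 mm (3 mm play each side of the box), straight from y = -50 mm to the stop.
- dock_mouth (a point): Middle of the dock's mouth on the worktop, in the dock's frame x = +2, y = -82 mm. Here the flared lead-ins are 158 mm apart; they narrow to the 126 mm lane at y = -50 mm. The lead-in on the dock's +x side is only 9 mm high.
- dock_pad (a point): Middle of the sprung white pad that stands out of the +x rail by up to 9 mm, 8 to 18 mm above the worktop, with sloped ends. It yields to the box and presses it against the -x rail with about 1 to 3 N, so the last 80 mm of the push need a few newtons more.
- catch (a joint): Blue swing catch on a vertical pivot at the mouth's +x corner. 0 = shut, bar along the dock's -x, across the mouth; grows counter-clockwise from above as it opens; 1.57 = bar along the dock's -y; starts at 1.6 to 2.0, stop at 2.3. Friction 0.06 N m holds it where it is left. Bar 13 mm wide, 10 to 22 mm above the worktop; shut, its inner face is 3.5 mm behind a box that is home.
- catch_post (a point): Top centre of the upright round finger post near the free end of the catch: 12 to 14 mm in diameter, reaches from the bar (22 mm) up to 46 mm above the worktop, 62 mm from the pivot. It moves with the catch.
- catch_pivot (a point): Pivot axis of the catch, at the height of the bar's top (22 mm); in the dock's frame x = +84, y = -62 mm.
- dropper_bottle: Loose amber dropper bottle with a red bulb, 36 mm in diameter, 113 mm high, origin under its centre. Stands behind the back stop. Not to be moved.
- cap_bottle: Loose clear bottle with a blue cap, 58 mm in diameter, 126 mm high, origin under its centre. Stands beyond the dock. Not to be moved.
- carton: Loose small white carton lying flat, 62 x 100 x 30 mm, origin under its centre. Lies between the dock and the robot. Not to be moved.
Mind the look-alikes: they are no part of the job. Leave any green or purple look-alike of the tip_box alone.

How it is judged:
By the outcome, as a careful person would: the job done as asked, in the order asked, and still so for the second after the job is handed in, with the robot touching nothing.
It also fails if it takes over 72 s, if anything falls off the work surface, if the arm or the gripper's body presses on something with over 40 N, if the wrist force passes 120 N, or if a joint passes its speed limit or range.

## Working session

There is one attempt and no reset: what is moved stays moved. The work goes in short steps, Python scripts to look and compute and a tool call to move; the robot and the scene stay as the last step left them, time stands still between calls to the robot, and variables do not carry over. Pictures are saved under pics/ and viewed, at most 10 in all, crops included, and the job is handed in when it is done.

Besides the shell and the picture viewer there is one more tool, called after ">>>" in YAML: its name, and indented under it one key for each argument. drive_tool: Moves the arm, as the interface text tells. Its arguments: {"type":"object","properties":{"motion":{"type":"string"},"grip":{"type":"number"},"squeeze":{"type":"number"}},"required":["motion"]}

```bash
mkdir -p pics
python3 - <<'E'
from cell import *
import cv2,numpy as np
for n in("top","side"):
    p,d=camera(n); np.savez(f"pics/{n}0.npz",p=p,d=d); cv2.imwrite(f"pics/{n}0.png",p[:,:,::-1]); c=calibration(n); print(n,c["mtx"].round(1).tolist(),c["R"].round(3).tolist(),c["t"].round(3))
s=read_state(); print(s["t"],s["position"],s["ee_rot"],s["ft_force"],hold_point_z)
E
```

```text
top [[388.1, 0.0, 249.7], [0.0, 388.1, 192.6], [0.0, 0.0, 1.0]] [[0.017, -1.0, 0.012], [-0.983, -0.019, -0.185], [0.185, -0.009, -0.983]] [0.005 0.564 0.991]
side [[472.1, 0.0, 262.6], [0.0, 472.1, 191.6], [0.0, 0.0, 1.0]] [[-0.957, -0.289, 0.005], [-0.199, 0.647, -0.736], [0.21, -0.706, -0.677]] [0.53  0.145 1.249]
0.1 [ 0.14347969 -0.60784154  0.22602334] [-3.11914702e+00 -3.63080449e-01  4.01044131e-04] [ 0.36403865 -0.17326886 -0.27363467] 0.0188
```

View pics/top0.png

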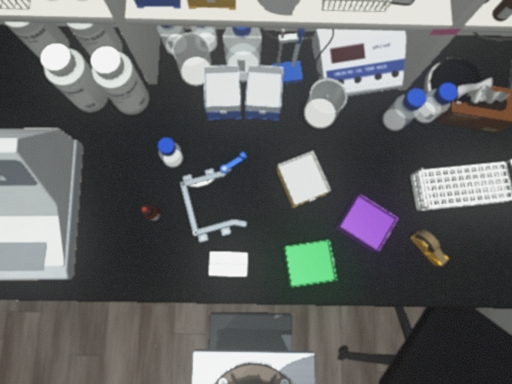

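View pics/side0.png

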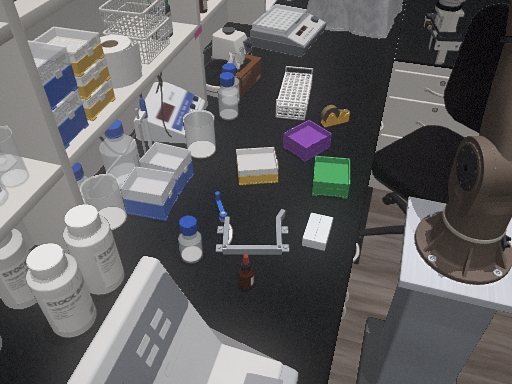

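The top view shows the dock at about (210,205), opening to the right, with the blue catch at (235,162). Box candidates:
- Pale-lidded box at (303,178) in top and (257,165) in side, with a yellow base.
- Green box at (311,263).
- Purple box at (368,222).

I choose the yellow-based one. Next I check it in a close crop and measure.

```bash
cat > h.py <<'E'
import numpy as np,cv2
from cell import *
def cloud(n,d):
    c=calibration(n);K=c["mtx"];v,u=np.mgrid[:384,:512]
    C=np.stack([(u-K[0,2])/K[0,0]*d,(v-K[1,2])/K[1,1]*d,d],-1)
    return (C-c["t"])@c["R"]
def proj(n,X):
    c=calibration(n);q=(np.atleast_2d(X)@c["R"].T+c["t"])@c["mtx"].T
    return q[:,:2]/q[:,2:]
def rect(P):
    r=cv2.minAreaRect((P[:,:2]*1000).astype(np.float32)); return np.round(r[0],1),np.round(r[1],1),round(r[2],2)
E
python3 - <<'E'
from h import *
z=np.load("pics/top0.npz");p,d=z["p"],z["d"];X=cloud("top",d);np.save("pics/X0.npy",X)
def reg(u0,u1,v0,v1,zl,zh):
    m=np.zeros(d.shape,bool);m[v0:v1,u0:u1]=1;m&=(X[...,2]>zl)&(X[...,2]<zh)&(d>0);return m
m=reg(270,335,145,212,.045,.07);print("box",m.sum(),rect(X[m]),np.median(X[m][:,2]))
m=reg(175,250,160,245,.008,.035);print("dock",m.sum(),rect(X[m]))
hsv=cv2.cvtColor(p,cv2.COLOR_RGB2HSV)
b=reg(218,250,145,178,-.1,.2)&(hsv[...,1]>120)&(hsv[...,0]>95)&(hsv[...,0]<125)
print("catch",rect(X[b]),np.percentile(X[b][:,2],[5,50,95])); print((X[b]*1000).round()[::6].tolist())
print("table",np.median(X[210:230,260:280,2]))
c=cv2.resize(p[140:290,150:350,::-1],None,fx=4,fy=4,interpolation=cv2.INTER_CUBIC);cv2.imwrite("pics/c0.png",c)
E
```

```text
box 1691 (array([ 608.1, -129.7]), array([122. , 105.3]), 23.05) 0.05836463913812422
dock 1071 (array([553.2, 126.3]), array([223.7, 189.7]), 3.86)
catch (array([662.3,  65.3]), array([28.9, 89.5]), 37.95) [-0.00145905  0.02155066  0.04626463]
[[695.0, 40.0, 3.0], [693.0, 34.0, -0.0], [676.0, 33.0, 46.0], [674.0, 36.0, 44.0], [670.0, 41.0, 48.0], [681.0, 54.0, 0.0], [667.0, 36.0, 47.0], [670.0, 53.0, 25.0], [668.0, 36.0, 35.0], [668.0, 56.0, 22.0], [668.0, 39.0, 25.0], [665.0, 61.0, 22.0], [666.0, 44.0, 22.0], [669.0, 68.0, -2.0], [663.0, 50.0, 22.0], [664.0, 76.0, 3.0], [660.0, 58.0, 20.0], [666.0, 42.0, -0.0], [657.0, 70.0, 20.0], [657.0, 53.0, 20.0], [659.0, 82.0, 1.0], [654.0, 64.0, 22.0], [659.0, 47.0, 4.0], [650.0, 81.0, 22.0], [650.0, 64.0, 24.0], [654.0, 99.0, -2.0], [647.0, 80.0, 22.0], [648.0, 64.0, 20.0], [645.0, 80.0, 22.0], [650.0, 64.0, 1.0], [642.0, 78.0, 21.0], [639.0, 100.0, 20.0], [636.0, 97.0, 20.0], [633.0, 83.0, 23.0], [630.0, 85.0, 23.0], [630.0, 83.0, 9.0]]
table 0.00015946968766761082
```

View pics/c0.png

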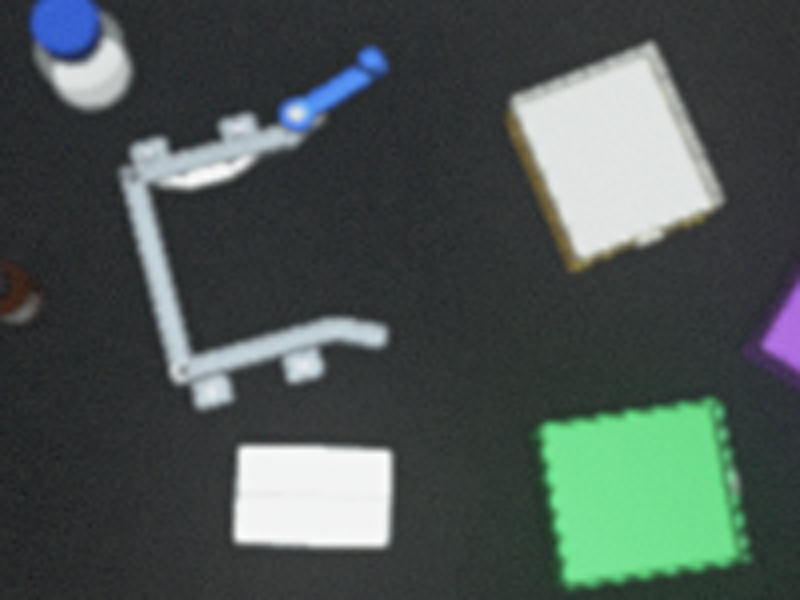

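Run:
```python
from h import *
from scipy.optimize import minimize
X=np.load("pics/X0.npy");p=np.load("pics/top0.npz")["p"]
m=np.zeros(X.shape[:2],bool);m[160:250,175:255]=1
hsv=cv2.cvtColor(p,cv2.COLOR_RGB2HSV)
m&=(X[...,2]>.017)&(X[...,2]<.030)&~((hsv[...,1]>120))
P=X[m][:,:2]*1000
A=np.deg2rad
def loc(q,P):
    c,s=np.cos(q[2]),np.sin(q[2]);D=P-q[:2];return np.c_[D@[c,s],D@[-s,c]]
def cost(q):
    # rail-top points should hug outside of U: soft inner boundary, thickness t
    L=loc(q,P);x,y=L.T;t=q[3]
    dl=np.maximum(abs(x+61+t/2)-t/2,0)+np.maximum(-50-y,0)+np.maximum(y-52-t,0)
    dr=np.maximum(abs(x-65-t/2)-t/2,0)+np.maximum(-50-y,0)+np.maximum(y-52-t,0)
    ds=np.maximum(abs(y-52-t/2)-t/2,0)+np.maximum(-61-t-x,0)+np.maximum(x-65-t,0)
    D=np.minimum(np.minimum(dl,dr),ds);return np.minimum(D,8).sum()+abs(t-6)*0+t*15
best=min((minimize(cost,[x,y,A(a),9],method="Nelder-Mead",options=dict(maxiter=4000,xatol=.01,fatol=.1)) for x in(550,570) for y in(110,130) for a in(13,17)),key=lambda r:r.fun)
q=best.x;print("dock",q[:2],np.rad2deg(q[2]),"t",q[3],best.fun,len(P))
R=lambda a:np.array([[np.cos(a),-np.sin(a)],[np.sin(a),np.cos(a)]])
f=lambda x,y:R(q[2])@[x,y]+q[:2]
print("pivot pred",f(84,-62),"px",proj("top",np.r_[f(84,-62),22]/1000))
a=A(23.05);bo=np.array([608.1,-129.7])-R(a)@[2,0]
print("box org in dock",loc(q,bo[None]),23.05-np.rad2deg(q[2]))
# overlay
im=cv2.resize(p[130:290,140:380,::-1],None,fx=3,fy=3,interpolation=cv2.INTER_CUBIC)
def poly(pts,z,c,T):
    w=np.array([np.r_[T(*k),z]/1000 for k in pts]);u=((proj("top",w)-[140,130]+.5)*3-.5).round().astype(int);cv2.polylines(im,[u],False,c,1)
poly([(-61,-50),(-61,52),(65,52),(65,-50)],24,(0,0,255),f)
poly([(-77,-82),(-61,-50)],24,(0,0,255),f);poly([(81,-82),(65,-50)],9,(0,0,255),f);poly([(80,-62),(88,-62)],22,(0,0,255),f)
g=lambda x,y:R(a)@[x,y]+bo
poly([(-58,-52),(62,-52),(62,52),(-58,52),(-58,-52)],58,(0,0,255),g)
cv2.imwrite("pics/o0.png",im)
v=(hsv[...,0]>130)&(hsv[...,0]<155)&(hsv[...,1]>100);v[:, :330]=0;v[:,410:]=0
print("purple",rect(X[v]),X[v][:,2].max())
```

```text
dock [543.98280799 104.30054119] 18.970586631854808 t 34.56565591746488 750.6970039023552 828
pivot pred [643.57552575  72.97498342] px [[229.6316366  166.40993298]]
box org in dock [[ -17.42976103 -242.2766079 ]] 4.079413368145193
purple (array([ 421.2, -201.7]), array([160.2, 435.4]), 32.69) 1.0784426634420667
```

View pics/o0.png

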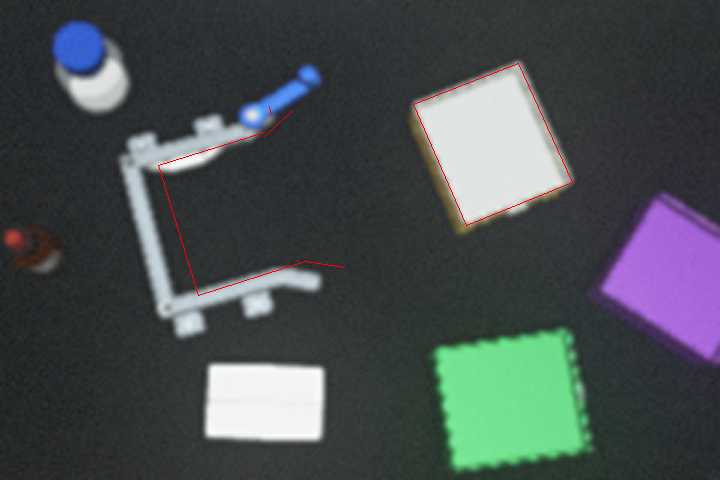

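The crop confirms the box: yellow rim, and the latch on the near (-x) side at about (515,210). The box outline fits, but the dock fit is off. I refit the dock from edge points read in this picture.

```bash
cat >> h.py <<'E'
def unproj(n,uv,z):
    c=calibration(n);K,R,t=c["mtx"],c["R"],c["t"];o=-R.T@t
    r=R.T@np.linalg.solve(K,np.r_[uv,1.]);return (o+r*(z-o[2])/r[2])*1000
def Rm(a): return np.array([[np.cos(a),-np.sin(a)],[np.sin(a),np.cos(a)]])
def loc(q,P): return (np.atleast_2d(P)-q[:2])@Rm(q[2])
E
python3 - <<'E'
from h import *
from scipy.optimize import least_squares
p=np.load("pics/top0.npz")["p"]
U=lambda x,y,z:unproj("top",[(x+.5)/3-.5+140,(y+.5)/3-.5+130],z/1000)[:2]
S=[U(134,165,24),U(152,230,24),U(171,300,24)];L=[U(180,297,24),U(225,284,24),U(272,270,24)];Rr=[U(150,160,24),U(240,133,24)];pv=U(254,116,22)
def res(q):
    return np.r_[loc(q,S)[:,1]-52,loc(q,L)[:,0]+61,(loc(q,Rr)[:,0]-65),(loc(q,pv)[0]-[84,-62])]
r=least_squares(res,[550,120,.27],loss="soft_l1");q=r.x;print(q,np.rad2deg(q[2]),res(q).round(1));np.save("q.npy",q)
f=lambda x,y:Rm(q[2])@[x,y]+q[:2]
a=np.deg2rad(23.05);bo=np.array([608.1,-129.7])-Rm(a)@[2,0]
print("box in dock",loc(q,bo),23.05-np.rad2deg(q[2]),"mouth",f(2,-82))
im=cv2.resize(p[130:290,140:380,::-1],None,fx=3,fy=3,interpolation=cv2.INTER_CUBIC)
def poly(pts,z,c):
    w=np.array([np.r_[f(*k),z]/1000 for k in pts]);u=((proj("top",w)-[140,130]+.5)*3-.5).round().astype(int);cv2.polylines(im,[u],False,c,1)
poly([(-61,-50),(-61,52),(65,52),(65,-50)],24,(0,0,255));poly([(-77,-82),(-61,-50)],24,(0,0,255));poly([(81,-82),(65,-50)],9,(0,0,255));poly([(80,-62),(88,-62)],22,(0,0,255))
cv2.imwrite("pics/o1.png",im)
E
```

```text
[5.39282629e+02 1.26071811e+02 2.93435406e-01] 16.812610333009378 [ 1.5  0.5 -0.3 -1.1 -0.7  0.   3.1  5.4 -0.9 -3.2]
box in dock [[ -10.09240345 -264.96126898]] 6.237389666990623 mouth [564.91502435  48.15531534]
```

View pics/o1.png

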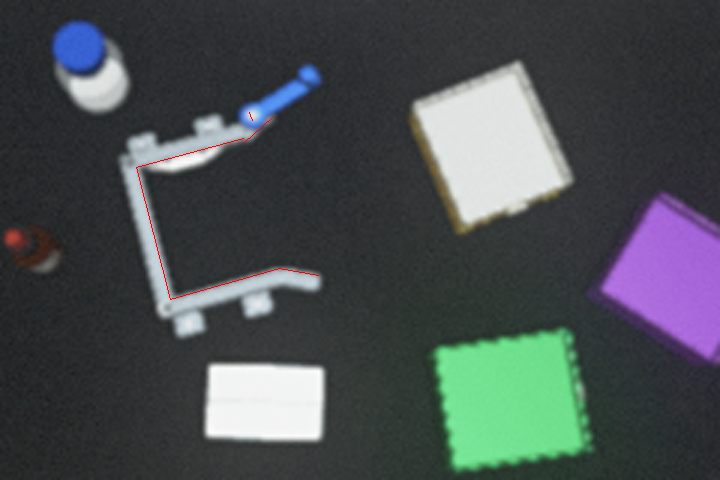

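The overlay matches the dock: back stop (137,165)–(171,299), pivot (250,116). In the dock frame the box sits at (-10,-265) mm, turned +6.2°. Next I plan the approach behind the box's -y face.

```bash
cat >> h.py <<'E'
from scipy.spatial.transform import Rotation as Ro
q=np.load("q.npy")
def rows(targets):
    "targets: world TCP mm x,y,z and heading of tool x (deg); prints tool-frame rows"
    s=read_state();R=Ro.from_rotvec(s["ee_rot"]).as_matrix();p=np.array(s["position"])*1000
    h=np.degrees(np.arctan2(R[1,0],R[0,0]));print("t",s["t"],"now",p.round(1),"heading",round(h,1),"F",np.round(s["ft_force"],1),"j",np.round(s["joint_positions"],2))
    out=[]
    for T in targets:
        d=R.T@(np.array(T[:3])-p);turn=-((T[3]-h+180)%360-180);out.append("%.1f %.1f %.1f %.1f"%(*d,turn))
    print("; ".join(out))
def dk(x,y,z,th,back=61.5,cx=2):
    "TCP pushing pose for box pose (x,y,th deg) in dock frame"
    a=np.radians(th);w=Rm(q[2])@(np.array([x,y])+Rm(a)@[cx,-back])+q[:2]
    return [*w,z,np.degrees(q[2])+th+90]
E
python3 - <<'E'
from h import *
rows([dk(-10,-265,227,6.2,86.5),dk(-10,-265,14,6.2,86.5)])
E
```

```text
t 0.1 now [ 143.5 -607.8  226. ] heading 13.3 F [ 0.4 -0.2 -0.3] j [ 1.24  0.44  0.02  1.57 -0.01  1.13 -0.08]
576.7 -273.3 -0.6 -99.7; 576.8 -273.0 212.4 -99.7
```

>>> drive_tool:
  motion: "48 -23 0 -8; 96 -46 0 -16; 144 -69 0 -25; 192 -91 0 -33; 240 -114 0 -41; 288 -137 0 -50; 336 -160 0 -58; 384 -182 0 -66; 432 -205 0 -75; 480 -228 0 -83; 528 -250 0 -91; 577 -273 0 -99.7"
  grip: 116

```text
t: 1.3
position: [0.6135, -0.2326, 0.2264]
ee_rot: [-1.73, -2.622, 0.001]
ft_force: [0.1, -0.7, -0.1]
width: 0.546
finger_force: 0.0
```

>>> drive_tool:
  motion: "0 0 0 0; 0 0 0 0; 0 0 0 0"

```text
t: 1.6
position: [0.6115, -0.235, 0.2262]
ee_rot: [-1.739, -2.615, 0.002]
ft_force: [-0.4, 0.8, 0.8]
width: 0.543
finger_force: 0.0
```

Run:
```python
from h import *
rows([dk(-10,-265,60,6.2,86.5),dk(-10,-265,14,6.2,86.5)])
p,d=camera("top");cv2.imwrite("pics/t1.png",cv2.resize(p[100:290,180:420,::-1],None,fx=3,fy=3))
```

```text
t 1.6 now [ 611.5 -235.   226.2] heading 112.8 F [-0.4  0.8  0.8] j [ 0.59  0.54 -0.49  1.46  0.26  1.21  0.47]
11.9 38.3 166.2 -0.3; 11.9 38.4 212.2 -0.3
```

View pics/t1.png

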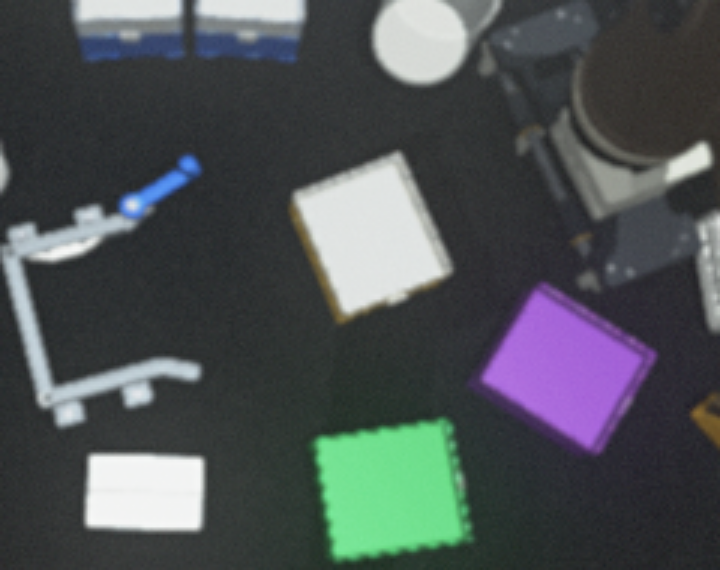

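The gripper is clear behind the box. The purple box's corner at (540,285) stays outside the finger path, so I go down.

>>> drive_tool:
  motion: "12 38 20 0; 12 38 60 0; 12 38 100 0; 12 38 140 0; 12 38 170 0; 12 38 190 0; 12 38 205 0; 12 38 212 0; 12 38 212 0"

```text
t: 2.55
position: [0.6422, -0.2087, 0.0144]
ee_rot: [-1.738, -2.616, 0.001]
ft_force: [-0.2, -0.6, 0.5]
width: 0.544
finger_force: 0.0
```

Run:
```python
from h import *
B=[(-10,-265,6.2,66),(-10,-265,6.2,61.5),(-10.5,-258,6),(-11,-250,5.2),(-11.3,-241,4.2),(-11.5,-232,3),(-11.3,-223,1.9),(-11,-214,.8),(-10.5,-205,-.3),(-10,-196,-1.4),(-9.3,-187,-2.3),(-8.5,-180,-3)]
rows([dk(b[0],b[1],14,b[2],*b[3:]) for b in B])
```

```text
t 2.55 now [ 642.2 -208.7   14.4] heading 112.8 F [-0.2 -0.6  0.5] j [ 0.49  0.77 -0.42  1.6   0.39  0.85  0.32]
20.0 -0.5 0.4 -0.2; 24.5 -0.5 0.4 -0.2; 31.5 -0.5 0.4 -0.0; 39.5 -1.0 0.4 0.8; 48.4 -1.4 0.4 1.8; 57.4 -2.0 0.4 3.0; 66.4 -2.0 0.4 4.1; 75.4 -2.0 0.4 5.2; 84.3 -1.7 0.4 6.3; 93.3 -1.4 0.4 7.4; 102.3 -0.8 0.4 8.3; 109.3 0.0 0.4 9.0
```

>>> drive_tool:
  motion: "12 0 0.4 -0.2; 20 -0.5 0.4 -0.2; 28 -0.5 0.4 0; 36 -0.8 0.4 0.5; 45 -1.2 0.4 1.5; 54 -1.8 0.4 2.6; 63 -2 0.4 3.7; 72 -2 0.4 4.8; 81 -1.8 0.4 5.9; 90 -1.5 0.4 7; 99 -1 0.4 8; 107 -0.3 0.4 8.8"

```text
t: 3.75
position: [0.6004, -0.1087, 0.0143]
ee_rot: [-1.934, -2.476, 0.0]
ft_force: [0.1, -1.9, 0.8]
width: 0.541
finger_force: 0.8
```

```bash
cat >> h.py <<'E'
def box(n):
    p,d=camera("top");np.savez(f"pics/{n}.npz",p=p,d=d);X=cloud("top",d)
    m=(X[...,2]>.052)&(X[...,2]<.064)&(d>0)&(p.min(-1)>150)
    m[:130]=0;m[230:]=0;m[:,:170]=0;m[:,340:]=0
    k,l,st,c=cv2.connectedComponentsWithStats(m.astype(np.uint8));i=1+np.argmax(st[1:,4]);m=l==i
    r=cv2.minAreaRect((X[m][:,:2]*1000).astype(np.float32));(w,h),a=r[1],r[2]
    if h>w:a-=90
    a=(a+90)%180-90
    o=np.array(r[0])-Rm(np.radians(a))@[2,0];L=loc(q,o)[0]
    print("box dock",L.round(1),"th",round(a-np.degrees(q[2]),1),"size",np.round(r[1],1),m.sum(),"centroid-based",(loc(q,X[m][:,:2].mean(0)*1000)[0]).round(1))
    return p
E
python3 - <<'E'
from h import *
p=box("b1"); s=read_state();print(loc(q,np.array(s["position"])[:2]*1000),s["ft_force"])
rows([])
cv2.imwrite("pics/b1.png",cv2.resize(p[100:290,150:390,::-1],None,fx=3,fy=3))
E
```

```text
box dock [  -8.5 -173.7] th -3.0 size [117.9  89.5] 1377 centroid-based [  -7.3 -172.1]
[[  -9.10285778 -240.52468413]] [-0.54823209  0.25439748  0.61134555]
t 3.8 now [ 600.1 -106.8   14.3] heading 104.1 F [-0.5  0.3  0.6] j [ 0.35  0.68 -0.38  1.78  0.35  0.74  0.03]
```

View pics/b1.png

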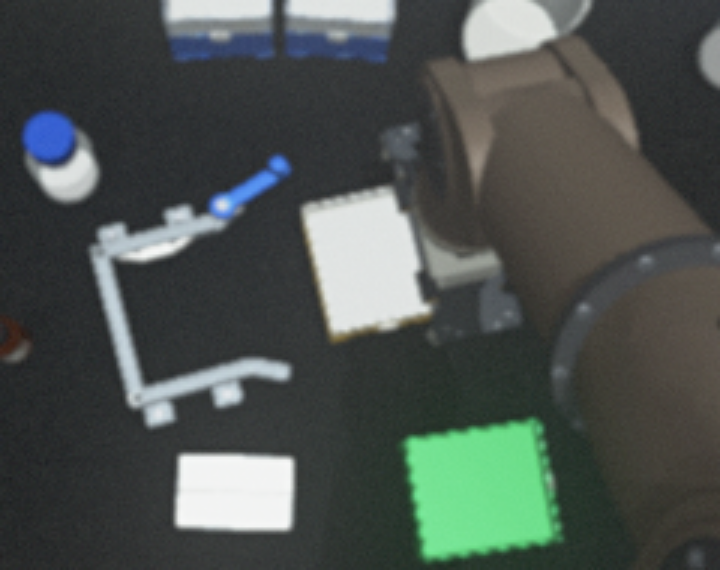

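The picture agrees with the plan: the box front is at about (320,270), square to the fingers. In the dock frame it is at (-8.5,-181), turned -3°. I carry on into the mouth.

Run:
```python
from h import *
B=[(-8.2,-176,-3.6),( -7.5,-168,-4.4),(-6.8,-160,-5),(-6,-152,-5),(-5.2,-144,-4.8),(-4.5,-136,-4.4),(-3.7,-128,-3.7),(-3,-120,-2.9),(-2.3,-112,-2),(-1.7,-105,-1.2),(-1.3,-98,-.5),(-1,-91,0)]
rows([dk(b[0],b[1],14,b[2],60) for b in B])
```

```text
t 3.8 now [ 600.1 -106.8   14.3] heading 104.1 F [-0.5  0.3  0.6] j [ 0.35  0.68 -0.38  1.78  0.35  0.74  0.03]
4.5 -1.1 0.3 0.8; 12.5 -1.6 0.3 1.6; 20.5 -1.9 0.3 2.2; 28.5 -1.5 0.3 2.2; 36.6 -0.9 0.3 2.0; 44.6 -0.1 0.3 1.6; 52.6 1.0 0.3 0.9; 60.7 2.2 0.4 0.1; 68.7 3.4 0.4 -0.8; 75.8 4.5 0.4 -1.6; 82.9 5.3 0.4 -2.3; 89.9 5.8 0.4 -2.8
```

>>> drive_tool:
  motion: "4.5 -1 0.3 0.8; 12.5 -1.6 0.3 1.6; 20.5 -1.9 0.3 2.2; 28.5 -1.5 0.3 2.2; 36.5 -0.9 0.3 2; 44.5 0 0.3 1.6; 52.5 1 0.3 0.9; 60.5 2.2 0.4 0.1; 68.5 3.4 0.4 -0.8; 76 4.5 0.4 -1.6; 83 5.3 0.4 -2.3; 90 5.8 0.4 -2.8"

```text
t: 5.0
position: [0.5846, -0.0203, 0.0139]
ee_rot: [1.87, 2.524, 0.0]
ft_force: [-0.5, -1.2, -0.1]
width: 0.544
finger_force: 0.5
```

Run:
```python
from h import *
p=box("b2"); s=read_state();print(loc(q,np.array(s["position"])[:2]*1000),s["ft_force"])
rows([dk(-1,y,14,0,60) for y in (-85,-77,-69,-61,-53,-45,-37,-29,-21,-14,-8,-4)])
```

```text
box dock [ -1.5 -83.3] th -0.1 size [118.9  86.6] 1349 centroid-based [ -0.6 -81.6]
[[   1.20916556 -151.62765111]] [ 0.2769759   1.77949101 -0.23952086]
t 5.05 now [584.3 -18.7  14. ] heading 107.0 F [ 0.3  1.8 -0.2] j [ 0.21  0.66 -0.39  1.85  0.36  0.71 -0.09]
6.6 -0.2 -0.0 0.2; 14.6 -0.2 -0.0 0.2; 22.6 -0.1 -0.0 0.2; 30.6 -0.1 0.0 0.2; 38.6 -0.1 0.0 0.2; 46.6 -0.0 0.0 0.2; 54.6 -0.0 0.0 0.2; 62.6 0.0 0.0 0.2; 70.6 0.0 0.0 0.2; 77.6 0.1 0.0 0.2; 83.6 0.1 0.1 0.2; 87.6 0.1 0.1 0.2
```

>>> drive_tool:
  motion: "7 0 0 0.2; 14 0 0 0.2; 21 0 0 0.2; 28 0 0 0.2; 35 0 0 0.2; 42 0 0 0.2; 49 0 0 0.2; 56 0 0 0.2; 63 0 0 0.2; 70 0 0 0.2; 75 0 0 0.2; 79 0 0 0.2"

```text
t: 6.25
position: [0.5617, 0.0554, 0.0139]
ee_rot: [1.875, 2.52, 0.0]
ft_force: [0.0, -2.2, -0.5]
width: 0.545
finger_force: 0.9
```

Run:
```python
from h import *
p=box("b3"); s=read_state();print(loc(q,np.array(s["position"])[:2]*1000),loc([0,0,q[2]],s["ft_force"][:2]))
rows([])
```

```text
box dock [-3.1 -2.2] th -0.3 size [118.9  81.4] 1153 centroid-based [-5.8  3. ]
[[  1.02014707 -73.43453751]] [[-1.19323311 -0.29164954]]
t 6.3 now [561.5  56.1  14. ] heading 106.7 F [-1.1 -0.6 -0.3] j [ 0.08  0.63 -0.38  1.9   0.36  0.68 -0.23]
```

>>> drive_tool:
  motion: "4 0 0 0.2; 8 0 0 0.2; 10 0 0 0.2; 11 0 0 0.2; 12 0 0 0.2"

```text
t: 6.8
position: [0.5584, 0.0661, 0.014]
ee_rot: [1.88, 2.516, -0.0]
ft_force: [1.1, -2.9, 1.0]
width: 0.547
finger_force: 1.4
```

>>> drive_tool:
  motion: "1 0 0 0; 2 0 0 0"

```text
t: 7.0
position: [0.5584, 0.0662, 0.0141]
ee_rot: [1.881, 2.514, -0.002]
ft_force: [2.6, -10.3, 3.8]
width: 0.547
finger_force: 5.3
```

The force rose to about 10 N and motion stalled, so the box should be on the back stop. I press a little more, then check the picture.

>>> drive_tool:
  motion: "1 0 0 0; 1.5 0 0 0; 1.5 0 0 0"

```text
t: 7.3
position: [0.5585, 0.0661, 0.0142]
ee_rot: [1.881, 2.512, -0.003]
ft_force: [2.8, -11.4, 3.3]
width: 0.544
finger_force: 6.1
```

>>> drive_tool:
  motion: "-5 0 0 0; -15 0 0 0; -25 0 0 0; -25 0 0 0; -25 0 -30 0; -25 0 -70 0; -25 0 -110 0; -25 0 -110 0"
  grip: 116

```text
t: 8.1
position: [0.5675, 0.0469, 0.1291]
ee_rot: [1.877, 2.512, 0.01]
ft_force: [0.9, 0.3, -0.1]
width: 0.545
finger_force: 0.0
```

Run:
```python
from h import *
p=box("b4")
rows([])
for n in("side",):
    p2,d=camera(n);np.savez("pics/s4.npz",p=p2,d=d)
cv2.imwrite("pics/b4.png",np.hstack([cv2.resize(p[130:260,160:290,::-1],(400,400)),cv2.resize(p2[170:290,190:310,::-1],(400,400))]))
```

```text
box dock [-3.  -1.5] th 0.0 size [118.9 103.7] 1589 centroid-based [-3.1  2.1]
t 8.15 now [566.1  46.3 126.6] heading 106.5 F [-0.3 -0.3 -0.3] j [ 0.15  0.49 -0.45  1.81  0.27  0.9  -0.13]
```

View pics/b4.png

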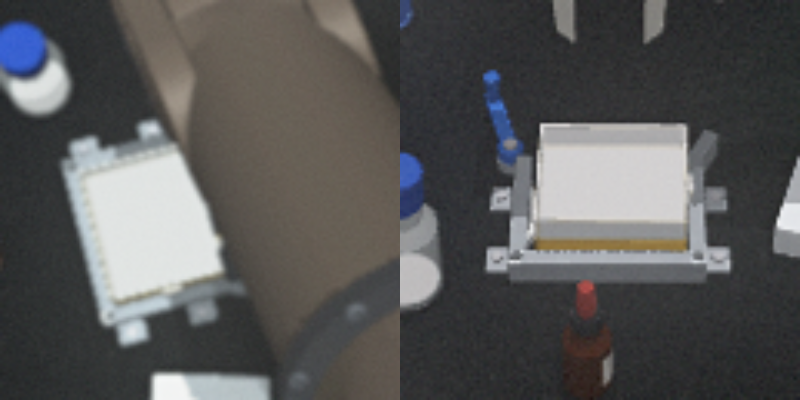

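The box is seated and square: (-3,-1.5) mm at 0.0° by depth, lying against the stop and the -x rail. The catch is still open, with its post top in the right half at about (491,75). Next I locate the post.

Run:
```python
from h import *
a=unproj("top",[(310+.5)/3-.5+140,(74+.5)/3-.5+130],.046)[:2]
b=unproj("side",[217.3,192.5],.046)[:2]
pv=np.array([84,-62])
for w in(a,b):
    L=loc(q,w)[0];D=L-pv;print(w.round(1),L.round(1),"r",np.hypot(*D).round(1),"phi",np.arctan2(-D[1],-D[0])%(2*np.pi))
phi=1.9
```

```text
[672.4  36. ] [ 101.4 -124.8] r 65.1 phi 1.8413109939781545
[675.5  39.3] [ 105.3 -122.4] r 64.1 phi 1.909497642380965
```

```bash
cat >> h.py <<'E'
def ck(phi,off,z,r=68):
    P=np.array([84,-62])+r*np.array([-np.cos(phi),-np.sin(phi)])-off*np.array([-np.sin(phi),np.cos(phi)])
    return [*(Rm(q[2])@P+q[:2]),z,np.degrees(q[2]+phi)+90]
E
python3 - <<'E'
from h import *
z=np.load("pics/top0.npz");X=cloud("top",z["d"]);hs=cv2.cvtColor(z["p"],cv2.COLOR_RGB2HSV)
m=np.zeros(X.shape[:2],bool);m[130:165,150:190]=1;m&=(X[...,2]>.105)&(X[...,2]<.14)
print("cap bottle dock",loc(q,X[m][:,:2].mean(0)*1000),m.sum())
w=np.array(ck(1.87,40,28)); print(loc(q,w[:2]))
rows([ck(1.87,40,127),ck(1.87,40,28)])
E
```

```text
cap bottle dock [[153.67888964  63.78493928]] 248
[[ 142.26649668 -115.18848903]]
t 8.2 now [564.8  45.8 124.7] heading 106.5 F [-0.9 -0.1 -0.7] j [ 0.15  0.49 -0.45  1.81  0.27  0.9  -0.13]
-30.1 141.2 -2.0 -107.5; -30.1 141.0 97.0 -107.5
```

>>> drive_tool:
  motion: "-2 12 -6 -8; -5 24 -12 -16; -8 36 -12 -24; -10 48 -12 -32; -13 60 -12 -40; -15 72 -12 -48; -18 84 -12 -56; -20 96 -12 -64; -23 108 -12 -72; -25 120 -12 -80; -28 132 -12 -88; -30 141 -12 -96"
  grip: 255

```text
t: 9.4
position: [0.7078, 0.0568, 0.1335]
ee_rot: [0.621, -3.077, -0.001]
ft_force: [-0.1, -0.2, -0.1]
width: 0.003
finger_force: 0.0
```

>>> drive_tool:
  motion: "0 0 0 -6; 0 0 0 -11; 0 0 0 -11; 0 0 0 -11"

```text
t: 9.8
position: [0.7074, 0.0569, 0.1344]
ee_rot: [0.901, -3.008, -0.001]
ft_force: [-0.8, 0.0, 0.1]
width: 0.004
finger_force: 0.0
```

Run:
```python
from h import *
rows([ck(1.87,40,60),ck(1.87,40,28)])
p,d=camera("side");p2,d=camera("top")
cv2.imwrite("pics/k1.png",np.hstack([cv2.resize(p2[130:260,160:290,::-1],(400,400)),cv2.resize(p[120:290,160:330,::-1],(400,400))]))
```

```text
t 9.8 now [707.4  56.9 134.4] heading -146.7 F [-0.8  0.   0.1] j [ 0.31  0.8  -0.85  1.39  0.61  1.22  1.56]
-1.4 -0.8 74.4 -0.6; -1.4 -0.8 106.4 -0.6
```

Well within joint ranges. I descend to z = 28 mm, then sweep.

>>> drive_tool:
  motion: "-1 -1 20 -0.5; -1 -1 45 -0.5; -1 -1 70 -0.5; -1 -1 90 -0.5; -1 -1 102 -0.5; -1 -1 106 -0.5; -1 -1 106 -0.5"

```text
t: 10.6
position: [0.7094, 0.0567, 0.0297]
ee_rot: [0.918, -3.004, -0.0]
ft_force: [-0.4, 0.3, -0.1]
width: 0.002
finger_force: 0.0
```

Run:
```python
from h import *
rows([ck(1.87,28,28),ck(1.87,20,28)]+[ck(f,15.5,28) for f in np.arange(1.84,1.0,-.09)])
```

```text
t 10.6 now [709.4  56.7  29.7] heading -146.0 F [-0.4  0.3 -0.1] j [ 0.29  0.9  -0.79  1.47  0.69  1.06  1.51]
12.4 0.6 1.7 0.0; 20.4 0.6 1.7 0.0; 26.9 0.2 1.7 1.7; 33.1 -0.8 1.7 6.9; 39.4 -1.1 1.7 12.0; 45.7 -0.9 1.7 17.2; 51.9 -0.2 1.7 22.4; 58.0 1.1 1.7 27.5; 64.0 3.0 1.7 32.7; 69.8 5.4 1.7 37.8; 75.4 8.3 1.7 43.0; 80.7 11.7 1.7 48.1
```

>>> drive_tool:
  motion: "12.5 0.5 0.5 0; 20.5 0.5 0.5 0; 27 0 0.5 1.7; 33 -0.8 0.5 6.9; 39.5 -1 0.5 12; 45.5 -1 0.5 17; 52 0 0.5 22.4; 58 1 0.5 27.5; 64 3 0.5 32.7; 70 5.5 0.5 37.8; 75.5 8.5 0.5 43; 80.5 11.5 0.5 48"

```text
t: 11.8
position: [0.6368, 0.0211, 0.0304]
ee_rot: [0.392, 3.115, 0.001]
ft_force: [1.3, 1.0, 0.1]
width: 0.005
finger_force: 0.5
```

Run:
```python
from h import *
rows([ck(f,15.5,28) for f in np.arange(.94,-.06,-.09)])
p,d=camera("side")
cv2.imwrite("pics/k2.png",cv2.resize(p[120:290,160:330,::-1],(500,500)))
```

```text
t 11.8 now [636.8  21.1  30.4] heading 165.7 F [1.3 1.  0.1] j [ 0.28  0.75 -0.62  1.69  0.54  0.88  0.76]
7.0 -1.2 2.4 5.0; 13.2 -1.8 2.4 10.1; 19.5 -1.8 2.3 15.3; 25.8 -1.2 2.3 20.5; 31.9 -0.1 2.3 25.6; 38.0 1.5 2.3 30.8; 43.9 3.7 2.3 35.9; 49.5 6.5 2.3 41.1; 54.9 9.7 2.3 46.2; 60.0 13.4 2.3 51.4; 64.7 17.5 2.3 56.6; 69.1 22.0 2.3 61.7
```

View pics/k2.png

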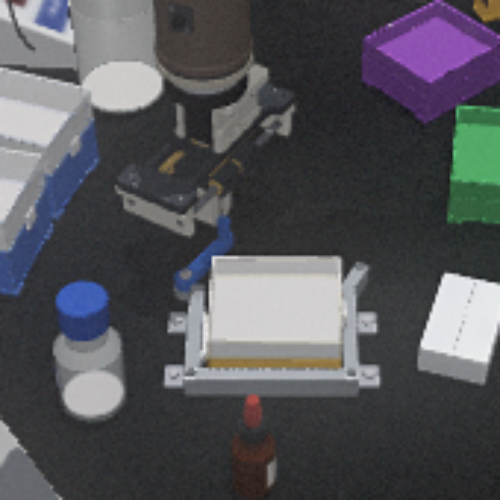

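The catch follows the finger: its post is at (225,230) and it is about half shut. I continue the sweep.

>>> drive_tool:
  motion: "7 -1 1 5; 13 -1.8 1 10; 19.5 -1.8 1 15.3; 26 -1.2 1 20.5; 32 0 1 25.6; 38 1.5 1 30.8; 44 3.7 1 36; 49.5 6.5 1 41; 55 9.7 1 46.2; 60 13.4 1 51.4; 62 15.5 1 54; 62 15.5 1 54"

```text
t: 13.05
position: [0.58, 0.0516, 0.029]
ee_rot: [1.756, 2.604, 0.001]
ft_force: [-0.9, 0.2, 0.1]
width: 0.003
finger_force: 0.0
```

Run:
```python
from h import *
rows([ck(f,15.5,28) for f in (.06,0,-.05)]);s=read_state();print(loc(q,np.array(s["position"])[:2]*1000))
```

```text
t 13.05 now [580.   51.6  29. ] heading 112.0 F [-0.9  0.2  0.1] j [ 0.09  0.63 -0.39  1.85  0.34  0.73 -0.1 ]
1.5 -0.2 1.0 1.8; 5.7 -0.9 1.0 5.2; 9.1 -1.3 1.0 8.1
[[ 17.41135811 -83.05625455]]
```

>>> drive_tool:
  motion: "1.5 0 0 2; 3 -0.5 0 4; 4.5 -0.8 0 5; 5.5 -0.9 0 5; 6 -1 0 5"

```text
t: 13.55
position: [0.5776, 0.0552, 0.0287]
ee_rot: [1.868, 2.524, -0.0]
ft_force: [2.6, -5.9, 0.9]
width: 0.001
finger_force: 2.9
```

>>> drive_tool:
  motion: "1 0 0 0; 2 0 0 0; 3 0 0 0; 3 0 0 0"

```text
t: 13.95
position: [0.5775, 0.0556, 0.0288]
ee_rot: [1.869, 2.52, -0.002]
ft_force: [5.1, -10.3, 0.8]
width: 0.01
finger_force: 5.6
```

>>> drive_tool:
  motion: "-3 0 0 0; -12 0 0 0; -25 0 0 0; -25 0 -30 0; -40 0 -70 0; -70 0 -110 0; -110 0 -140 0; -150 0 -150 0; -190 0 -150 0; -220 0 -150 0; -220 0 -150 0; -220 0 -150 0"

```text
t: 15.15
position: [0.6396, -0.1524, 0.1779]
ee_rot: [-1.871, -2.522, 0.0]
ft_force: [-0.3, 0.1, 0.2]
width: 0.002
finger_force: 0.0
```

Run:
```python
from h import *
p=box("b5");rows([])
z0=np.load("pics/top0.npz")["p"].astype(int)
p2,d=camera("side")
cv2.imwrite("pics/k3.png",np.hstack([cv2.resize(p[130:280,130:280,::-1],(400,400)),cv2.resize(p2[170:310,190:330,::-1],(400,400))]))
pv=np.array([84,-62])
for f in(0,.1,.2):print(f,proj("side",np.r_[Rm(q[2])@(pv-62*np.array([np.cos(f),np.sin(f)]))+q[:2],46]/1000))
```

```text
box dock [-3.1 -1.6] th -0.3 size [118.9 103.8] 1718 centroid-based [-1.9 -1.5]
t 15.2 now [ 639.6 -150.9  178. ] heading 107.0 F [ 1.  -0.2  0.3] j [ 0.4   0.56 -0.39  1.52  0.23  1.1   0.26]

0 [[246.29126111 207.62213567]]
0.1 [[246.23454061 206.03468743]]
0.2 [[245.95322807 204.47342763]]
```

View pics/k3.png

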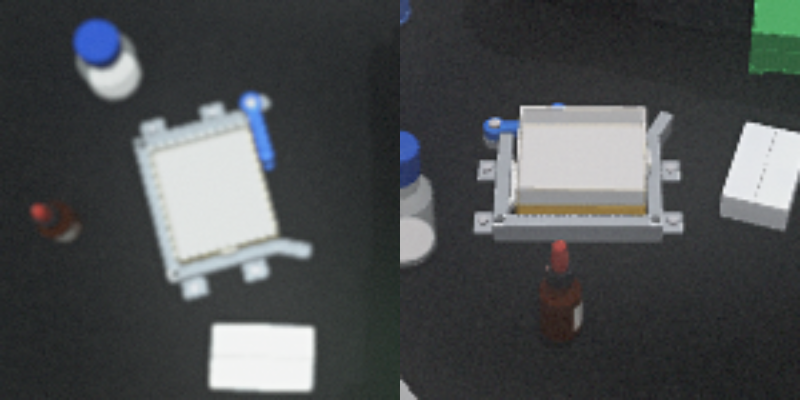

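Top view: the catch bar runs from pivot (251,102) to post (267,162), parallel to the back stop and across the mouth behind the box. The box is still seated, and both bottles and the carton are in place. The robot is clear, so I hand in.

```bash
python3 -c "
from cell import *
print(hand_in())"
```

```text
the job is handed in; nothing more can be done
None
```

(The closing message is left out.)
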